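Hold the gearbox cover over its bolt holes

TASK

Take the pine board off the open gearbox and lay it flat on the bench. Then pick up the rectangular cover plate by its handle and hold it level over the gearbox, about 15 mm above the gasket and without ever touching the gearbox with it, its four holes centred over the four threaded holes so that I can start the bolts; finish while still holding it there, still. Don't drop the board, and leave the other things on the bench where they are.

Things in the scene. Friction and masses are not known exactly. Their poses are not given: they have to be found in the camera images.
- gearcase: Grey cast worm gearbox, fixed, on the left or right half of the bench. Origin on the bench under its middle, z up. All of it lies within x -75..+100, y -100..+97 mm. Its top is a flange 120 (x) x 160 (y) mm with a brown cork gasket, gasket top at 125 mm. In its middle an opening 44 (x) x 96 (y) mm over a bronze worm wheel; four threaded holes at the corners. Yaw within +-0.4 rad.
- thread0 (a point): Mouth of the threaded hole at the +x +y corner of the gear case flange, level with the gasket top (125 mm above the bench), 45 mm in x and 65 mm in y from the middle of the flange; hole 8 mm across.
- thread1 (a point): Mouth of the threaded hole at the -x +y corner of the gear case flange, level with the gasket top (125 mm above the bench), 45 mm in x and 65 mm in y from the middle of the flange; hole 8 mm across.
- thread2 (a point): Mouth of the threaded hole at the -x -y corner of the gear case flange, level with the gasket top (125 mm above the bench), 45 mm in x and 65 mm in y from the middle of the flange; hole 8 mm across.
- thread3 (a point): Mouth of the threaded hole at the +x -y corner of the gear case flange, level with the gasket top (125 mm above the bench), 45 mm in x and 65 mm in y from the middle of the flange; hole 8 mm across.
- cover_grip (a point): Middle of the grip bar of the cover's bow handle: dark steel, a level bar 12 mm wide (x), 10 mm tall, 96 mm long (y), its centre 45 mm above the plate's underside (32 mm free under the bar), on legs at y +-43 mm. Axes as the plate: z up, y along the bar. The cover starts flat on the bench, handle up.
- cover_hole0 (a point): Centre of the cover plate's +x +y corner hole (16 mm across, right through), at the plate's underside: 45 mm in x and 65 mm in y from the plate's middle, 45 mm below the handle bar's centre.
- cover_hole1 (a point): Centre of the cover plate's -x +y corner hole (16 mm across, right through), at the plate's underside: 45 mm in x and 65 mm in y from the plate's middle, 45 mm below the handle bar's centre.
- cover_hole2 (a point): Centre of the cover plate's -x -y corner hole (16 mm across, right through), at the plate's underside: 45 mm in x and 65 mm in y from the plate's middle, 45 mm below the handle bar's centre.
- cover_hole3 (a point): Centre of the cover plate's +x -y corner hole (16 mm across, right through), at the plate's underside: 45 mm in x and 65 mm in y from the plate's middle, 45 mm below the handle bar's centre.
- board_mid (a point): Centre of a pine board 50 (x) x 200 (y) x 18 (z) mm, about 0.1 kg, lying loose on the gasket across the gear case opening, roughly along the case's long side, to keep grit out.
- cover: The cover: a plain rectangular aluminium plate 120 (x) x 160 (y) x 8 mm with a hole in each corner and a bow handle on top, 0.4 to 0.65 kg, centre of mass under the handle. Origin at the middle of its underside. It fits the gearbox either way round (half a turn makes no difference). Starts on the other half of the bench from the gearbox, yaw within +-0.45 rad.
- board: The pine board; this origin lies at the middle of its underside. There is free bench for it between the gearbox and the cover.
- spray: Bystander: spray can, 65 mm across, 160 mm tall, standing at the left end of the work area; origin under its middle.
- bearing_cap: Bystander: small square aluminium bearing cap 70 x 70 x 18 mm with a round boss and four small holes, lying beyond the work; origin under its middle. It is not the cover.
- spanner: Bystander: steel spanner 190 mm long, lying beyond the work; origin under it.
- bolt_tray: Bystander: open steel tray 120 x 170 x 35 mm with the cover bolts, at the right end of the work area; origin under its middle.
Mind the look-alikes: they are no part of the job. What is shaped like the cover but orange is not meant.

How it is judged:
By the outcome, as a careful person would: the job done as asked, in the order asked, and still so for the second after the job is handed in, while the arm keeps its last pose, push and grip.
It also fails if it takes over 64 s, if anything falls off the work surface, if the arm or the gripper's body presses on something with over 40 N, if the wrist force passes 120 N, or if a joint passes its speed limit or range.

ROBOT

A 6-joint arm with a two-finger parallel gripper is mounted at the origin on the work surface. World frame = base frame: x ahead of the robot, y to its left, z up, the work surface at z = 0. Lengths are in m, angles in rad, forces in N, time in s.
With the tool pointing down it reaches from about 0.225 to 0.875 m from the base axis. Payload 3.4 kg.
Tool frame: the origin (TCP) lies between the finger pads; the fingertips stand 8 mm ahead of it and the grasp point (between the pads) lies 11 mm behind it; z points along the fingers, y is the line along which they close (so a half turn about z gives the same grasp; the last joint's range is limited). The gripper opens to 85 mm and grips with 20 to 120 N. Pads are 22 mm wide; open, the fingers measure 114 mm over their backs; the gripper's body (76 mm by 85 mm) begins 54 mm behind the grasp point. The pads swing forward as they close: fully open they stand 13 mm farther back than shut.
Start: joints at [-1.234, 0.276, 1.505, -0, 1.361, -0.121], TCP at [0.254, -0.516, 0.239] pointing down, gripper open.
Joint ranges: [-2.89, 2.89], [-0.75, 2.08], [0.22, 2.7], [-1.18, 4.32], [0.11, 2.71], [-2.7, 2.7]. Speed limits (rad/s): [2.57, 2.57, 3.14, 3.14, 3.14, 3.14].

INTERFACE

Orientations are given as a unit quaternion [w, x, y, z].
In Python, from rig import manip gives the robot as it stands.
- The arm moves only by the tool move_arm, never from a script. Its argument "deltas" is a list that holds one entry, the list of rows, each a list of 5 numbers: the shift along the tool's x, y, z normalised to -1 to 1, where 1 is 80 cm, then the turn about the tool's z normalised to -1 to 1, where 1 is 120 degrees, then the closure, from -1 (fully open) to 1 (shut). In form: [[[tx, ty, tz, twist, grip], ...]]. A call has 1 to 12 rows; each row is the pose to reach, as a shift and turn from the pose commanded when the call began, along the tool's axes at that moment; what a row does not reach only later rows make up. A row lasts 1/10 s, in which the tool goes at most 50 mm and 8.59 degrees, less where a joint would pass 70% of its speed; a pose out of reach is approached as far as the arm can. A call with a number of a shift or a turn outside -1 to 1 is refused whole. A call with a gripper value outside its range is refused whole. The fingers move at their own pace and stop on an object; "squeeze" is the grip in N (left out, the last holds). Time passes only in rows, so rows that repeat a pose let the fingers close. It gives the time, the measured TCP pose, the force, the opening and the grip force at its end, in the units of the state.
- manip.get_state(): the state, without advancing time (a new reading comes with each control period).
- manip.get_image(name): name is "scene" or "top" or "wrist"; returns the picture (384x512x3 uint8, red, green, blue); there is no depth.
- manip.camera_params(name): a dict with "fx", "fy", "cx", "cy" (pixels), "R" (3x3) and "t" (3): a world point X has camera coordinates R X + t; the wrist camera has in their place "tool_from_camera" (4x4, takes a point from camera to tool coordinates, whose origin is the TCP and whose axes are the flange's). Camera axes: x right, y down, z forward; pixel columns grow to the right and rows downward; lengths in m; the calibration is good to about 2 mm. A picture is of the moment at which its call begins: read the wrist's pose just before it. camera_params takes no time and is no camera call.
- manip.sign_off(): hands the job in; it is judged then, once.
The state is a dict: "clock": time; "qpos": joint angles; "qd": joint speeds; "effort": joint torques, N m; "position": TCP position; "ee_rot": TCP orientation; "contact_force": force on the tool from outside, world axes, zero at the start; "moment": the same for the moment, N m; "width": finger opening in m; "gripper_force": force on a finger pad.
Only numpy, scipy, OpenCV 4.12 (cv2) and the standard library are available. Lean on these libraries where they do the work, as an engineer would, in place of code of your own. Each camera call takes 0.05 s, during which the arm holds its last target. There are 200 camera calls.

## Working session

There is one attempt and no reset: what is moved stays moved. The work goes in short steps, Python scripts to look and compute and a tool call to move; the robot and the scene stay as the last step left them, time stands still between calls to the robot, and variables do not carry over. Pictures are saved under pics/ and viewed, at most 13 in all, crops included, and the job is handed in when it is done.

Besides the shell and the picture viewer there is one more tool, called by a JSON object that holds its "op" and its "data", one argument or row to a line. move_arm: Moves the arm, as the interface text tells. Scaled input: -1 to 1 covers 80 cm each way for a shift and 120 degrees each way for a turn. Its arguments: {"type":"object","properties":{"deltas":{"type":"array","items":{"type":"array","items":{"type":"array","items":{"type":"number","minimum":-1,"maximum":1}}}},"squeeze":{"type":"number"}},"required":["deltas"]}

```bash
mkdir -p pics; ls; python3 - <<'E'
from rig import manip
import cv2, numpy as np
np.set_printoptions(precision=4,suppress=True)
s=manip.get_state(); print(s)
for n in ("scene","top"):
    im=manip.get_image(n); cv2.imwrite(f"pics/{n}0.png",im[:,:,::-1]); print(n,manip.camera_params(n))
print(manip.camera_params("wrist"))
E
```

```text
pics
{'clock': 0.0, 'qpos': array([-1.234 ,  0.2766,  1.5062,  0.    ,  1.3607, -0.121 ]), 'qd': array([-0.0002,  0.0001,  0.0008,  0.0025, -0.0019,  0.0002]), 'effort': array([  0.0028, -41.6772, -24.5806,   0.0003,   0.0112,  -0.    ]), 'position': array([ 0.2539, -0.5153,  0.2384]), 'ee_rot': array([-0.0009,  0.9739,  0.2269, -0.0001]), 'contact_force': array([1.097 , 0.5635, 0.4455]), 'moment': array([-0.0226, -0.0255,  0.0283]), 'gripper_force': 0.0, 'width': 0.08559437397901033}
scene {'fx': 357.4513075120129, 'fy': 357.4513075120129, 'cx': 265.6537638284612, 'cy': 194.734531674941, 'R': array([[ 0.1347,  0.9909, -0.0053],
       [ 0.7895, -0.1105, -0.6038],
       [-0.5988,  0.0771, -0.7971]]), 't': array([-0.0622, -0.3668,  1.9015])}
top {'fx': 383.57521779823384, 'fy': 383.57521779823384, 'cx': 255.82916939039603, 'cy': 191.65702674973505, 'R': array([[ 0.0187, -0.9997,  0.0135],
       [-0.9957, -0.0198, -0.09  ],
       [ 0.0903, -0.0117, -0.9958]]), 't': array([-0.0159,  0.5775,  1.3424])}
{'fx': 338.44046246229084, 'fy': 338.44046246229084, 'cx': 255.44790203403153, 'cy': 189.74701763588402, 'tool_from_camera': array([[ 0.0002, -0.9649, -0.2625,  0.0656],
       [ 1.    ,  0.0001,  0.0004,  0.    ],
       [-0.0003, -0.2625,  0.9649, -0.1339],
       [ 0.    ,  0.    ,  0.    ,  1.    ]])}
```

View pics/top0.png

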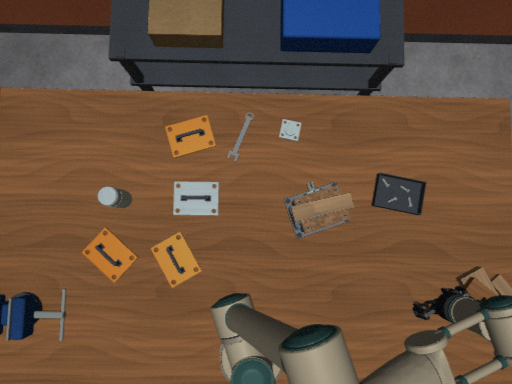

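View pics/scene0.png

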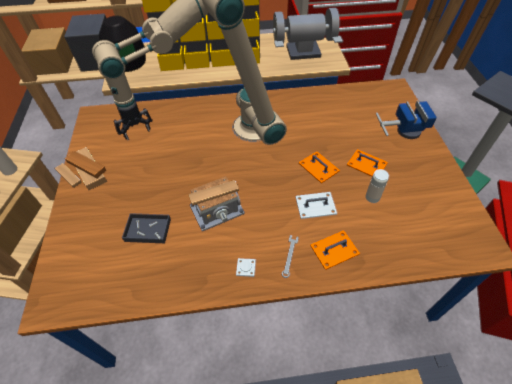

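The top view shows the gearbox with the board on it at about (320,208). There are four plates: one aluminium at (196,198) and three orange at (190,136), (110,254) and (176,259). The small square cap at (290,130) is the bearing cap, and the spanner, tray and spray can are also visible. The plain aluminium plate at (196,198) fits "cover"; the orange ones are ruled out. I'll measure it and check it in a crop.

```bash
cat > h.py <<'E'
from rig import manip
import cv2, numpy as np
from scipy.spatial.transform import Rotation as Rn
np.set_printoptions(precision=4,suppress=True)
def tool():
    s=manip.get_state(); q=s["ee_rot"]
    return s, Rn.from_quat([q[1],q[2],q[3],q[0]]).as_matrix(), np.array(s["position"])
def cam(name):
    """fx.., camera centre, world_from_camera rotation; for wrist uses the present pose"""
    p=manip.camera_params(name)
    if name=="wrist":
        s,R,t=tool(); T=np.array(p["tool_from_camera"]); return p,R@T[:3,3]+t,R@T[:3,:3]
    R=np.array(p["R"]); return p,-R.T@np.array(p["t"]),R.T
def ray(c,uv,z):
    """pixels (n,2) -> world points on plane z"""
    p,C,W=c; uv=np.atleast_2d(uv).astype(float)
    d=np.c_[(uv[:,0]-p["cx"])/p["fx"],(uv[:,1]-p["cy"])/p["fy"],np.ones(len(uv))]@W.T
    return C+d*((z-C[2])/d[:,2])[:,None]
def blob(mask,x0,y0,x1,y1):
    m=np.zeros_like(mask); m[y0:y1,x0:x1]=mask[y0:y1,x0:x1]
    cs,_=cv2.findContours(m,cv2.RETR_EXTERNAL,cv2.CHAIN_APPROX_NONE)
    return max(cs,key=cv2.contourArea)[:,0]
def rect(P):
    """world outline -> centre, long side yaw (rad), sizes"""
    r=cv2.minAreaRect((P[:,:2]*1000).astype(np.float32)); b=cv2.boxPoints(r)
    e=[b[1]-b[0],b[2]-b[1]]; L=[np.linalg.norm(v) for v in e]; v=e[int(np.argmax(L))]
    return np.array(r[0])/1000,np.arctan2(v[1],v[0]),sorted(L)
E
python3 - <<'E'
from h import *
im=cv2.imread("pics/top0.png"); c=cam("top"); hsv=cv2.cvtColor(im,cv2.COLOR_BGR2HSV)
w=cv2.inRange(hsv,(0,0,130),(180,70,255))
k=blob(w,165,172,228,225); print("cover",rect(ray(c,k,.008)))
d=cv2.inRange(hsv,(0,0,0),(180,255,90)); k2=blob(d,176,186,216,212); print("bar",rect(ray(c,k2,.05)))
print("hsv board",hsv[207,325],"wood",hsv[230,260],"metal",hsv[225,300])
b=cv2.inRange(hsv,(8,60,150),(25,160,255)); k3=blob(b,280,180,360,240); print("board",rect(ray(c,k3,.143)),cv2.contourArea(k3))
o=cv2.resize(im[120:290,80:365],None,fx=2.8,fy=2.8,interpolation=cv2.INTER_CUBIC)
for kk in (k,k2,k3): cv2.polylines(o,[((kk-[80,120])*2.8+1.4).astype(int)],True,(0,0,255),1)
cv2.imwrite("pics/crop1.png",o)
E
```

```text
cover (array([0.5527, 0.2111]), np.float32(1.5654685), [np.float32(120.32382), np.float32(164.09547)])
bar (array([0.5491, 0.2058]), np.float32(-1.5512116), [np.float32(14.014528), np.float32(101.2166)])
hsv board [ 15  99 154] wood [ 13 140 115] metal [110  20  77]
board (array([ 0.537 , -0.2476]), np.float32(-1.3209643), [np.float32(34.441086), np.float32(137.94661)]) 256.5
```

View pics/crop1.png

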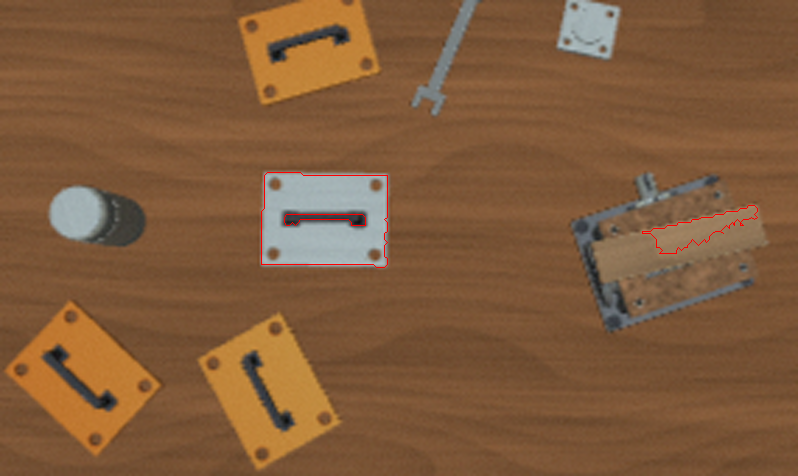

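The crop confirms the cover: a plain aluminium plate with four corner holes and a dark bow handle, its outline measuring 120 x 164 mm. The board mask only caught part of the board, so I'll rework it.

```bash
python3 - <<'E'
from h import *
im=cv2.imread("pics/top0.png"); c=cam("top"); hsv=cv2.cvtColor(im,cv2.COLOR_BGR2HSV)
b=cv2.inRange(hsv,(10,60,128),(25,125,255)); b=cv2.morphologyEx(b,cv2.MORPH_OPEN,np.ones((3,3),np.uint8))
k=blob(b,285,180,360,240); print("board",rect(ray(c,k,.143)),cv2.contourArea(k))
px=np.array([[593,242],[757,205],[768,245],[600,284]])/2.8+[80,120]
P=ray(c,px,.143); print(P); r=rect(P); print("by corners",r)
s,R,t=tool(); print(R,t)
E
```

```text
board (array([ 0.5214, -0.2225]), np.float32(-1.2740105), [np.float32(60.06084), np.float32(198.52228)]) 826.0
[[ 0.5211 -0.1213  0.143 ]
 [ 0.5681 -0.3127  0.143 ]
 [ 0.5216 -0.3254  0.143 ]
 [ 0.4726 -0.1299  0.143 ]]
by corners (array([ 0.521 , -0.2217]), np.float32(-1.3252926), [np.float32(49.166718), np.float32(201.53123)])
[[ 0.897   0.442  -0.0006]
 [ 0.442  -0.897   0.0015]
 [ 0.0002 -0.0016 -1.    ]] [ 0.254  -0.5153  0.2385]
```

```bash
cat >> h.py <<'E'
def go(pos,xang=None):
    """normalised [tx,ty,tz,twist] from the present pose to pos (world) with tool x at world angle xang (deg)"""
    s,R,t=tool(); d=R.T@(np.array(pos)-t)/0.8
    a=np.degrees(np.arctan2(R[1,0],R[0,0])); w=0 if xang is None else -((xang-a+180)%360-180)
    return np.round(np.r_[d,w/120],4), "rows>=%d"%np.ceil(max(np.linalg.norm(d)*16,abs(w)/8.59))
E
python3 -c "
from h import *
print(go([.521,-.222,.30],104.1))"
```

```text
(array([ 0.4615, -0.1815, -0.0764, -0.6489]), 'rows>=10')
```

{"op": "move_arm", "data": {
  "deltas": [
    [[0.0,0.0,-0.06,-0.07,-1],[0.4615,-0.1815,-0.0764,-0.649,-1],[0.4615,-0.1815,-0.0764,-0.649,-1],[0.4615,-0.1815,-0.0764,-0.649,-1],[0.4615,-0.1815,-0.0764,-0.649,-1],[0.4615,-0.1815,-0.0764,-0.649,-1],[0.4615,-0.1815,-0.0764,-0.649,-1],[0.4615,-0.1815,-0.0764,-0.649,-1],[0.4615,-0.1815,-0.0764,-0.649,-1],[0.4615,-0.1815,-0.0764,-0.649,-1],[0.4615,-0.1815,-0.0764,-0.649,-1],[0.4615,-0.1815,-0.0764,-0.649,-1]]
  ]
}}

```text
clock: 1.3
position: [0.5204, -0.223, 0.3]
ee_rot: [-0.0, 0.616, 0.788, -0.001]
contact_force: [0.1, -0.2, -0.5]
width: 0.0853
gripper_force: 0.0
```

{"op": "move_arm", "data": {
  "deltas": [
    [[0,0,0,0,-1],[0,0,0,0,-1],[0,0,0,0,-1]]
  ]
}}

```text
clock: 1.6
position: [0.5205, -0.2233, 0.3005]
ee_rot: [0.0, 0.616, 0.788, -0.0]
contact_force: [1.5, 0.9, -0.2]
width: 0.0854
gripper_force: 0.0
```

```bash
python3 - <<'E'
from h import *
s,R,t=tool(); print(s["clock"],t,s["qpos"],R[:,0],abs(s["qd"]).max(),s["contact_force"])
im=manip.get_image("wrist")[:,:,::-1]; cv2.imwrite("pics/w1.png",im)
E
```

```text
1.6 [ 0.5205 -0.2233  0.3005] [-0.5279  0.2353  1.4114 -0.0002  1.4948 -0.7722] [-0.2419  0.9703 -0.0002] 0.007164845456646954 [ 1.499   0.9193 -0.1956]
```

View pics/w1.png

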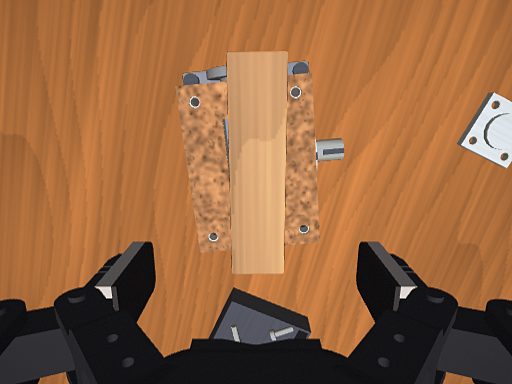

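The wrist view shows the board with corners at about (227,52), (287,52), (284,273) and (232,273). All four threaded holes show beside it: (194,102), (295,92), (304,229) and (213,237). I'll refine both sets of points.

```bash
cat >> h.py <<'E'
def spots(im,guess,r=9):
    """dark-spot centres near guesses"""
    g=im.min(axis=2).astype(float); out=[]
    for u,v in guess:
        x0,y0=int(u)-r,int(v)-r; p=g[y0:y0+2*r+1,x0:x0+2*r+1]; w=(p<75).astype(np.uint8)
        n,l,st,ce=cv2.connectedComponentsWithStats(w)
        i=1+int(np.argmax(st[1:,4])); out.append(ce[i]+[x0,y0])
    return np.array(out)
E
python3 - <<'E'
from h import *
im=cv2.imread("pics/w1.png"); c=cam("wrist")
P=ray(c,[[227,52],[287,52],[284,273],[232,273]],.143); print(P[:,:2]); b=rect(P); print("board",b,np.degrees(b[1]))
h=spots(im,[[194,102],[295,92],[304,229],[213,237]]); print(h)
H=ray(c,h,.125)[:,:2]; print(H,H.mean(0)); d=lambda i,j:np.linalg.norm(H[i]-H[j])
print("sides",d(0,1),d(1,2),d(2,3),d(3,0),"diag",d(0,2),d(1,3))
a=(H[0]+H[1]-H[2]-H[3]); print("long yaw",np.degrees(np.arctan2(a[1],a[0])))
print("go",go([b[0][0],b[0][1],.17],np.degrees(b[1])%180))
E
```

```text
[[ 0.4733 -0.1304]
 [ 0.52   -0.1188]
 [ 0.5698 -0.3097]
 [ 0.5215 -0.3217]]
board (array([ 0.5215, -0.2201]), np.float32(-1.3238732), [np.float32(49.76435), np.float32(197.41669)]) -75.85234
[[195.6154 101.6923]
 [292.8214  98.75  ]
 [307.     231.7273]
 [213.7143 233.4286]]
[[ 0.4535 -0.1754]
 [ 0.5363 -0.1522]
 [ 0.5839 -0.2701]
 [ 0.4955 -0.294 ]] [ 0.5173 -0.2229]
sides 0.08595711321582433 0.12722840960867113 0.09159312615531356 0.12580400393703547 diag 0.16113553466464453 0.1476292519244828
long yaw 110.7301278069814
go (array([ 0.0035,  0.0019,  0.1632, -0.0011]), 'rows>=3')
```

{"op": "move_arm", "data": {
  "deltas": [
    [[0.0035,0.0019,0.06,-0.001,-1],[0.0035,0.0019,0.12,-0.001,-1],[0.0035,0.0019,0.17,-0.001,-1],[0.0035,0.0019,0.19,-0.001,-1],[0.0035,0.0019,0.205,-0.001,-1],[0.0035,0.0019,0.209,-0.001,-1],[0.0035,0.0019,0.209,-0.001,1],[0.0035,0.0019,0.209,-0.001,1],[0.0035,0.0019,0.209,-0.001,1],[0.0035,0.0019,0.209,-0.001,1],[0.0035,0.0019,0.209,-0.001,1],[0.0035,0.0019,0.209,-0.001,1]]
  ],
  "squeeze": 40
}}

```text
clock: 2.85
position: [0.5229, -0.2199, 0.1348]
ee_rot: [0.002, 0.614, 0.789, 0.0]
contact_force: [-0.6, 0.0, 6.1]
width: 0.049
gripper_force: 43.8
```

{"op": "move_arm", "data": {
  "deltas": [
    [[0,0,0,0,1],[0,0,0,0,1]]
  ]
}}

```text
clock: 3.05
position: [0.5229, -0.2199, 0.1348]
ee_rot: [0.002, 0.614, 0.789, 0.0]
contact_force: [-0.7, -0.9, 6.9]
width: 0.0493
gripper_force: 43.8
```

{"op": "move_arm", "data": {
  "deltas": [
    [[0,0,-0.01,0,1],[0,0,-0.04,0,1],[0,0,-0.08,0,1],[0,0,-0.13,0,1],[0,0,-0.18,0,1],[0,0,-0.18,0,1],[0,0,-0.18,0,1]]
  ]
}}

```text
clock: 3.75
position: [0.522, -0.2193, 0.2782]
ee_rot: [0.001, 0.614, 0.789, 0.0]
contact_force: [0.7, 0.5, -1.2]
width: 0.0489
gripper_force: 43.0
```

```bash
python3 - <<'E'
from h import *
s,R,t=tool(); print(s["clock"],t,s["qpos"],R[:,0],s["contact_force"],s["moment"],s["width"])
im=manip.get_image("top")[:,:,::-1]; cv2.imwrite("pics/t2.png",im)
im=manip.get_image("wrist")[:,:,::-1]; cv2.imwrite("pics/w2.png",im)
print(go([.52,.02,t[2]],0), go([.52,.02,t[2]],180))
E
```

```text
3.75 [ 0.522  -0.2193  0.2782] [-0.5206  0.2426  1.4556  0.      1.4416 -0.769 ] [-0.2459  0.9693 -0.0013] [ 0.7332  0.5092 -1.1558] [ 0.0085 -0.0026 -0.0095] 0.04887771531851454
(array([ 0.2896,  0.0722, -0.0026,  0.8686]), 'rows>=13') (array([ 0.2896,  0.0722, -0.0026, -0.6314]), 'rows>=9')
```

View pics/w2.png

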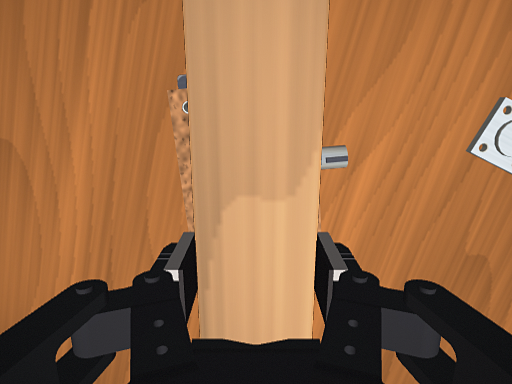

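The board is held squarely between the pads, spanning (185–330) across the picture, and the flange below is clear. Next I'll carry it to the free strip and turn it along x.

{"op": "move_arm", "data": {
  "deltas": [
    [[0.03,0.008,0,-0.07,1],[0.0606,0.015,0,-0.14,1],[0.0911,0.022,0,-0.21,1],[0.12,0.03,0,-0.28,1],[0.15,0.04,0,-0.35,1],[0.18,0.05,0,-0.42,1],[0.21,0.06,0,-0.49,1],[0.24,0.065,0,-0.56,1],[0.28,0.07,0,-0.6314,1],[0.28,0.07,0,-0.6314,1],[0.28,0.07,0,-0.6314,1],[0.28,0.07,0,-0.6314,1]]
  ]
}}

```text
clock: 5.05
position: [0.5209, 0.011, 0.2762]
ee_rot: [-0.001, 0.001, 1.0, -0.0]
contact_force: [-0.0, -0.4, -1.4]
width: 0.0491
gripper_force: 43.0
```

```bash
python3 - <<'E'
from h import *
s,R,t=tool(); print(s["clock"],t,R[:,0],R[:,2],s["contact_force"],s["moment"],s["width"])
print(go([t[0],t[1],.011],180))
im=manip.get_image("top")[:,:,::-1]; cv2.imwrite("pics/t3.png",im)
E
```

```text
5.05 [0.5209 0.011  0.2762] [-1.      0.0013  0.0019] [-0.0019 -0.0006 -1.    ] [-0.0174 -0.4459 -1.38  ] [ 0.0286  0.0104 -0.0066] 0.04914376538736464
(array([-0.0006,  0.0002,  0.3315, -0.0006]), 'rows>=6')
```

{"op": "move_arm", "data": {
  "deltas": [
    [[0,0,0.05,0,1],[0,0,0.11,0,1],[0,0,0.17,0,1],[0,0,0.23,0,1],[0,0,0.28,0,1],[0,0,0.31,0,1],[0,0,0.322,0,1],[0,0,0.327,0,1],[0,0,0.33,0,1],[0,0,0.33,0,1],[0,0,0.33,0,1]]
  ]
}}

```text
clock: 6.2
position: [0.5222, 0.0114, 0.0144]
ee_rot: [0.001, 0.0, 1.0, -0.0]
contact_force: [0.5, -0.2, -1.2]
width: 0.049
gripper_force: 43.0
```

{"op": "move_arm", "data": {
  "deltas": [
    [[0,0,0.002,0,1],[0,0,0.004,0,1],[0,0,0.005,0,1],[0,0,0.005,0,1],[0,0,0.005,0,1]]
  ]
}}

```text
clock: 6.7
position: [0.5214, 0.0116, 0.0099]
ee_rot: [0.0, -0.0, 1.0, -0.0]
contact_force: [-1.3, 0.5, 5.2]
width: 0.0488
gripper_force: 43.8
```

Contact at z ≈ 0.010, as predicted. Releasing and rising.

{"op": "move_arm", "data": {
  "deltas": [
    [[0,0,0,0,-0.2],[0,0,0,0,-1],[0,0,0,0,-1],[0,0,0,0,-1],[0,0,0,0,-1],[0,0,-0.02,0,-1],[0,0,-0.06,0,-1],[0,0,-0.12,0,-1],[0,0,-0.18,0,-1],[0,0,-0.24,0,-1],[0,0,-0.3,0,-1],[0,0,-0.36,0,-1]]
  ]
}}

```text
clock: 7.9
position: [0.5206, 0.0117, 0.2993]
ee_rot: [0.0, -0.0, 1.0, -0.0]
contact_force: [0.1, -0.1, -0.3]
width: 0.0853
gripper_force: 0.0
```

```bash
python3 - <<'E'
from h import *
s,R,t=tool(); print(s["clock"],t,R[:,0],s["qpos"],s["contact_force"],s["width"])
# over the gearcase, for measuring the thread holes without the board
print("gear",go([.521,-.222,.30],107), "cover",go([.55,.206,.25],90))
E
```

```text
7.9 [0.5206 0.0117 0.2993] [-1.     -0.     -0.0005] [-0.1112  0.1643  1.5067 -0.0001  1.4701 -1.682 ] [ 0.134  -0.0593 -0.3367] 0.08530796288122794
gear (array([-0.0005, -0.2921, -0.0008,  0.6083]), 'rows>=9') cover (array([-0.0367,  0.2429,  0.0616,  0.75  ]), 'rows>=11')
```

{"op": "move_arm", "data": {
  "deltas": [
    [[0,-0.06,0,0.07,-1],[0,-0.2921,0,0.6083,-1],[0,-0.2921,0,0.6083,-1],[0,-0.2921,0,0.6083,-1],[0,-0.2921,0,0.6083,-1],[0,-0.2921,0,0.6083,-1],[0,-0.2921,0,0.6083,-1],[0,-0.2921,0,0.6083,-1],[0,-0.2921,0,0.6083,-1],[0,-0.2921,0,0.6083,-1],[0,-0.2921,0,0.6083,-1],[0,-0.2921,0,0.6083,-1]]
  ]
}}

```text
clock: 9.1
position: [0.5211, -0.222, 0.2971]
ee_rot: [-0.0, 0.594, 0.804, -0.0]
contact_force: [-0.3, -0.3, -0.7]
width: 0.0854
gripper_force: 0.0
```

{"op": "move_arm", "data": {
  "deltas": [
    [[0,0,0,0,-1],[0,0,0,0,-1],[0,0,0,0,-1]]
  ]
}}

```text
clock: 9.4
position: [0.5212, -0.2221, 0.2973]
ee_rot: [0.0, 0.595, 0.804, -0.0]
contact_force: [-0.2, 0.5, -0.1]
width: 0.0856
gripper_force: 0.0
```

```bash
python3 - <<'E'
from h import *
s,R,t=tool(); print(s["clock"],t,R[:,0],abs(s["qd"]).max())
np.savez("wpose3.npz",R=R,t=t)
im=manip.get_image("wrist")[:,:,::-1]; cv2.imwrite("pics/w3.png",im)
im2=manip.get_image("top")[:,:,::-1]; cv2.imwrite("pics/t4.png",im2)
cv2.imwrite("pics/w3c.png",cv2.resize(im[40:270,120:390],None,fx=2.6,fy=2.6,interpolation=cv2.INTER_CUBIC))
E
```

```text
9.4 [ 0.5212 -0.2221  0.2973] [-0.2927  0.9562 -0.0002] 0.001253536111592953
```

View pics/w3c.png

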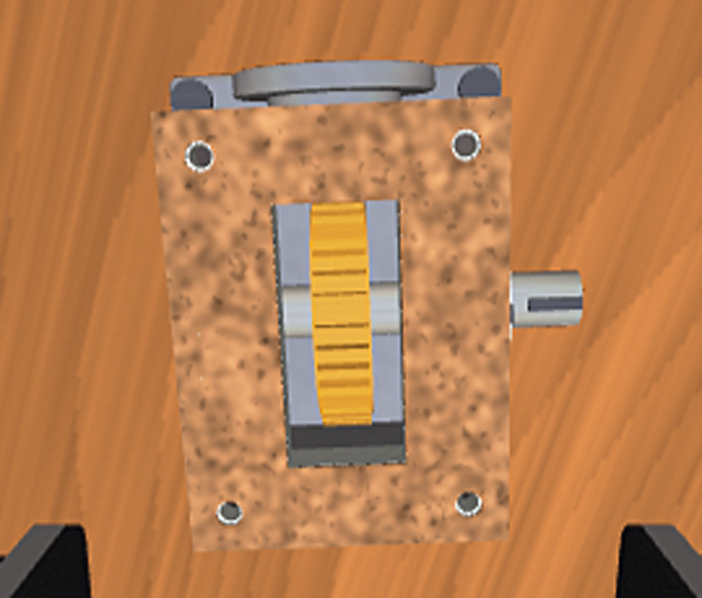

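The crop shows the open gearbox with its four threaded holes as dark spots with white rims, at crop pixels (200,156), (466,145), (468,503) and (230,512).

```bash
python3 - <<'E'
from h import *
im=cv2.imread("pics/w3.png"); c=cam("wrist"); hsv=cv2.cvtColor(im,cv2.COLOR_BGR2HSV)
g=np.array([[200,156],[466,145],[468,503],[230,512]])/2.6+[120,40]
m=cv2.inRange(hsv,(0,0,0),(180,75,255)); h=[]
for u,v in g:
    x,y=int(u)-8,int(v)-8; k=blob(m,x,y,x+17,y+17); (cu,cv_),r=cv2.minEnclosingCircle(k); h.append([cu,cv_]); print(r)
h=np.array(h); print(g,h)
for hh in (g,h):
    H=ray(c,hh,.125)[:,:2]; d=lambda i,j:np.linalg.norm(H[i]-H[j])
    a=H[0]+H[1]-H[2]-H[3]; b=H[1]+H[2]-H[0]-H[3]
    print(H,H.mean(0),"sides",[round(d(*p)*1000,1) for p in ((0,1),(2,3),(1,2),(3,0),(0,2),(1,3))],"yaw",np.degrees(np.arctan2(a[1],a[0])),np.degrees(np.arctan2(b[1],b[0]))+90)
# top view check of holes and board, and of the cover
im=cv2.imread("pics/t4.png"); ct=cam("top"); P=np.c_[H,np.full(4,.125)]
X=(P-ct[1])@ct[2]; print("top px",X[:,:2]/X[:,2:]*ct[0]["fx"]+[ct[0]["cx"],ct[0]["cy"]])
o=cv2.resize(im[150:260,160:360],None,fx=4,fy=4,interpolation=cv2.INTER_CUBIC); cv2.imwrite("pics/t4c.png",o)
E
```

```text
6.041623115539551
6.165347576141357
4.939086437225342
4.772702217102051
[[196.9231 100.    ]
 [299.2308  95.7692]
 [300.     233.4615]
 [208.4615 236.9231]] [[196.5     99.5   ]
 [298.7857  95.5   ]
 [299.6538 233.3462]
 [207.6667 237.    ]]
[[ 0.4528 -0.176 ]
 [ 0.5372 -0.1464]
 [ 0.5799 -0.2682]
 [ 0.4957 -0.2977]] [ 0.5164 -0.2221] sides [np.float64(89.4), np.float64(89.2), np.float64(129.1), np.float64(129.1), np.float64(157.0), np.float64(156.9)] yaw 109.35722589415747 109.31641203202228
[[ 0.4524 -0.1757]
 [ 0.5367 -0.1463]
 [ 0.5795 -0.2682]
 [ 0.495  -0.298 ]] [ 0.5159 -0.2221] sides [np.float64(89.3), np.float64(89.6), np.float64(129.2), np.float64(129.6), np.float64(157.3), np.float64(157.4)] yaw 109.26936396100326 109.3129620413548
top px [[307.5029 227.9353]
 [298.8057 202.1404]
 [335.5778 189.9946]
 [344.5933 215.6583]]
```

View pics/t4c.png

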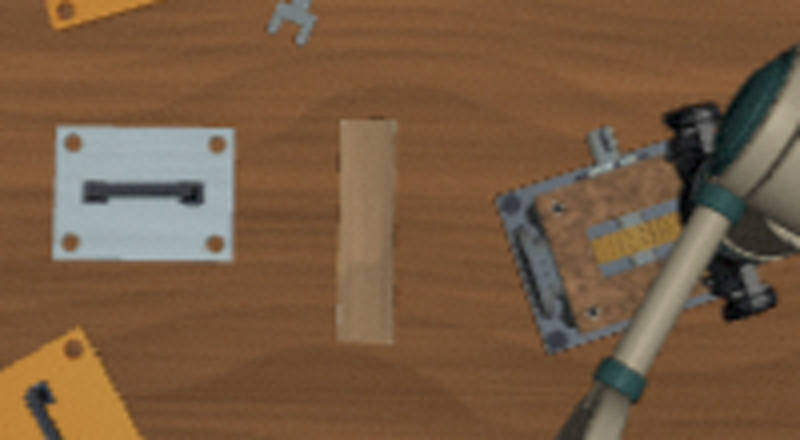

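The board lies flat at crop (365,230), clear of both the gearbox and the cover. The gear holes predicted from the wrist view land on the visible holes at (558,208) and (593,311). Now to the cover.

```bash
python3 -c "
from h import *
print(go([.55,.206,.25],90))"
```

```text
(array([0.5012, 0.191 , 0.059 , 0.1418]), 'rows>=9')
```

{"op": "move_arm", "data": {
  "deltas": [
    [[0.04,0.01,0,0.02,-1],[0.5012,0.191,0.059,0.1418,-1],[0.5012,0.191,0.059,0.1418,-1],[0.5012,0.191,0.059,0.1418,-1],[0.5012,0.191,0.059,0.1418,-1],[0.5012,0.191,0.059,0.1418,-1],[0.5012,0.191,0.059,0.1418,-1],[0.5012,0.191,0.059,0.1418,-1],[0.5012,0.191,0.059,0.1418,-1],[0.5012,0.191,0.059,0.1418,-1],[0.5012,0.191,0.059,0.1418,-1],[0.5012,0.191,0.059,0.1418,-1]]
  ]
}}

```text
clock: 10.7
position: [0.55, 0.205, 0.25]
ee_rot: [0.0, 0.707, 0.707, -0.0]
contact_force: [0.2, -0.7, -0.4]
width: 0.0849
gripper_force: 0.0
```

{"op": "move_arm", "data": {
  "deltas": [
    [[0,0,0,0,-1],[0,0,0,0,-1],[0,0,0,0,-1]]
  ]
}}

```text
clock: 11.0
position: [0.5502, 0.2049, 0.2503]
ee_rot: [0.0, 0.708, 0.706, 0.0]
contact_force: [0.3, 0.4, -0.5]
width: 0.0854
gripper_force: 0.0
```

```bash
python3 - <<'E'
from h import *
s,R,t=tool(); print(s["clock"],t,R[:,0],abs(s["qd"]).max())
im=manip.get_image("wrist")[:,:,::-1].copy(); cv2.imwrite("pics/w4.png",im)
c=cam("wrist"); hsv=cv2.cvtColor(im,cv2.COLOR_BGR2HSV)
d=cv2.inRange(hsv,(0,0,0),(180,255,95)); k=blob(d,200,60,320,250); r=rect(ray(c,k,.05)); print("bar",r,np.degrees(r[1]))
w=cv2.inRange(hsv,(0,0,130),(180,60,255)); k2=blob(w,100,0,420,330); r=rect(ray(c,k2,.008)); print("plate",r,np.degrees(r[1]))
cv2.drawContours(im,[k[:,None]],-1,(0,0,255),1); cv2.drawContours(im,[k2[:,None]],-1,(0,255,0),1); cv2.imwrite("pics/w4a.png",im)
E
```

```text
11.0 [0.5502 0.2049 0.2503] [ 0.002   1.     -0.0001] 0.004687651248833298
bar (array([0.551 , 0.2165]), np.float32(-1.5648878), [np.float32(16.496748), np.float32(99.22988)]) -89.66146
plate (array([0.551 , 0.2129]), np.float32(-1.5629674), [np.float32(119.76505), np.float32(159.9768)]) -89.55143
```

View pics/w4a.png

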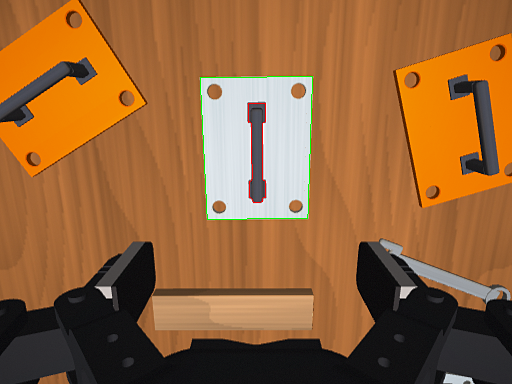

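The plate (green) runs from (202,77) to (312,220) and measures 119.8 x 160.0 mm, centre (0.551, 0.213), yaw 0.45°. Its handle is central at (257,150). The orange ones at (70,90) and (470,120) stay out of the gripper's way.

{"op": "move_arm", "data": {
  "deltas": [
    [[0.01,0.001,0.03,-0.0046,-1],[0.01,0.001,0.09,-0.0046,-1],[0.01,0.001,0.15,-0.0046,-1],[0.01,0.001,0.2,-0.0046,-1],[0.01,0.001,0.23,-0.0046,-1],[0.01,0.001,0.25,-0.0046,-1],[0.01,0.001,0.263,-0.0046,-1],[0.01,0.001,0.27,-0.0046,-1],[0.01,0.001,0.27,-0.0046,-1],[0.01,0.001,0.27,-0.0046,-1]]
  ],
  "squeeze": 100
}}

```text
clock: 12.05
position: [0.5516, 0.2141, 0.0349]
ee_rot: [0.001, 0.704, 0.71, 0.001]
contact_force: [0.5, 0.7, -0.2]
width: 0.0853
gripper_force: 0.0
```

```bash
python3 - <<'E'
from h import *
s,R,t=tool(); print(s["clock"],t,R[:,0],s["contact_force"])
print(go([.551,.213,.034],90.45))
E
```

```text
12.05 [0.5516 0.2141 0.0349] [-0.0094  1.      0.0003] [ 0.5139  0.7306 -0.1862]
(array([-0.0014, -0.0008,  0.0011,  0.0007]), 'rows>=1')
```

Well aligned; close.

{"op": "move_arm", "data": {
  "deltas": [
    [[-0.001,0,0.001,0,0],[-0.001,0,0.001,0,0.4],[-0.001,0,0.001,0,1],[-0.001,0,0.001,0,1],[-0.001,0,0.001,0,1],[-0.001,0,0.001,0,1],[-0.001,0,0.001,0,1],[-0.001,0,0.001,0,1],[-0.001,0,0.001,0,1],[-0.001,0,0.001,0,1]]
  ]
}}

```text
clock: 13.05
position: [0.5511, 0.2133, 0.0336]
ee_rot: [0.0, 0.704, 0.71, 0.0]
contact_force: [-0.6, -0.0, 5.1]
width: 0.0099
gripper_force: 97.8
```

{"op": "move_arm", "data": {
  "deltas": [
    [[0,0,0,0,1],[0,0,-0.005,0,1],[0,0,-0.015,0,1],[0,0,-0.04,0,1],[0,0,-0.08,0,1],[0,0,-0.13,0,1],[0,0,-0.18,0,1],[0,0,-0.23,0,1],[0,0,-0.27,0,1],[0,0,-0.29,0,1],[0,0,-0.3,0,1],[0,0,-0.3,0,1]]
  ]
}}

```text
clock: 14.25
position: [0.5508, 0.2132, 0.2736]
ee_rot: [0.0, 0.704, 0.71, 0.0]
contact_force: [-0.4, -0.5, -4.1]
width: 0.01
gripper_force: 97.9
```

```bash
python3 - <<'E'
from h import *
s,R,t=tool(); print(s["clock"],t,R[:,0],R[:,2],s["contact_force"],s["moment"],s["width"],s["gripper_force"])
im=manip.get_image("wrist")[:,:,::-1].copy(); cv2.imwrite("pics/w5.png",im)
print(go([.516,-.222,.29],109.3))
E
```

```text
14.25 [0.5508 0.2132 0.2736] [-0.0094  1.      0.0001] [ 0.0007  0.0001 -1.    ] [-0.4389 -0.51   -4.1465] [ 0.0196 -0.0205 -0.0289] 0.010025108225003458 97.91918277740479
(array([-0.5435, -0.0481, -0.0217, -0.1563]), 'rows>=9')
```

View pics/w5.png

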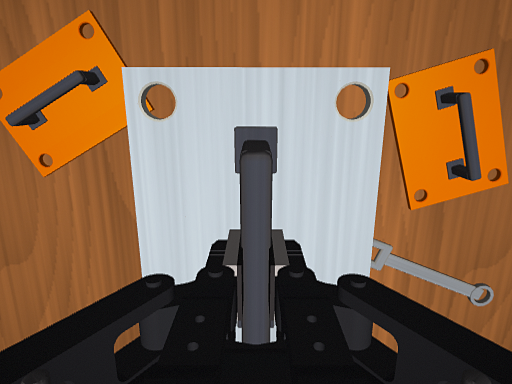

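The cover is held and level by eye. Its two visible holes are at (157,101) and (353,101), symmetric about the handle. I'll measure where it sits in the tool frame, and its tilt, from the hole spacing.

```bash
cat >> h.py <<'E'
def held(im,g=((157,101),(353,101))):
    """two +x cover holes (top rim) in tool frame from a wrist picture: pts, implied depth"""
    p=manip.camera_params("wrist"); T=np.array(p["tool_from_camera"])
    hsv=cv2.cvtColor(im,cv2.COLOR_BGR2HSV); w=cv2.inRange(hsv,(0,0,150),(180,45,255)); k=[]
    for u,v in g:
        x,y=u-27,v-27; m=255-w[y:y+55,x:x+55]; m=cv2.morphologyEx(m,cv2.MORPH_OPEN,np.ones((5,5),np.uint8))
        n,l,st,ce=cv2.connectedComponentsWithStats(m); i=l[27,27]
        cs,_=cv2.findContours((l==i).astype(np.uint8),cv2.RETR_EXTERNAL,cv2.CHAIN_APPROX_NONE)
        e=cv2.fitEllipse(cs[0]); k.append([e[0][0]+x,e[0][1]+y]); print("ellipse",e)
    k=np.array(k); d=np.c_[(k-[p["cx"],p["cy"]])/p["fx"],np.ones(2)]
    s=0.09/np.linalg.norm(d[1]-d[0])
    return k,(d*s)@T[:3,:3].T+T[:3,3], [((d[i]@T[:3,:3].T)*((.0256-T[2,3])/(T[:3,:3]@d[i])[2])+T[:3,3]) for i in (0,1)]
E
python3 - <<'E'
from h import *
for r in held(cv2.imread("pics/w5.png")): print(np.array(r))
E
```

```text
ellipse ((27.893028259277344, 27.07073402404785), (33.1086311340332, 36.03148651123047), 140.80743408203125)
ellipse ((26.96247100830078, 27.124223709106445), (33.021244049072266, 35.87445068359375), 35.631256103515625)
[[157.893  101.0707]
 [352.9625 101.1242]]
[[ 0.0645 -0.0458  0.0276]
 [ 0.0645  0.0442  0.0275]]
[[ 0.0645 -0.0452  0.0256]
 [ 0.0645  0.0437  0.0256]]
```

{"op": "move_arm", "data": {
  "deltas": [
    [[-0.015,-0.001,-0.004,-0.005,1],[-0.045,-0.004,-0.008,-0.012,1],[-0.09,-0.008,-0.012,-0.025,1],[-0.135,-0.012,-0.016,-0.038,1],[-0.18,-0.016,-0.02,-0.05,1],[-0.225,-0.02,-0.0217,-0.063,1],[-0.27,-0.024,-0.0217,-0.076,1],[-0.315,-0.028,-0.0217,-0.089,1],[-0.36,-0.032,-0.0217,-0.1,1],[-0.405,-0.036,-0.0217,-0.115,1],[-0.44,-0.039,-0.0217,-0.125,1],[-0.465,-0.041,-0.0217,-0.135,1]]
  ]
}}

```text
clock: 15.5
position: [0.5203, -0.1609, 0.2883]
ee_rot: [-0.002, 0.597, 0.802, -0.001]
contact_force: [0.3, -0.2, -3.7]
width: 0.0097
gripper_force: 97.9
```

```bash
python3 -c "
from h import *
print(tool()[2],go([.5166,-.2213,.29],109.3))"
```

```text
[ 0.5203 -0.1609  0.2883] (array([-0.071 , -0.0261, -0.0022, -0.0218]), 'rows>=2')
```

{"op": "move_arm", "data": {
  "deltas": [
    [[-0.03,-0.01,0,-0.01,1],[-0.055,-0.02,0,-0.018,1],[-0.067,-0.025,-0.001,-0.0218,1],[-0.071,-0.026,-0.002,-0.0218,1],[-0.071,-0.026,-0.002,-0.0218,1],[-0.071,-0.026,-0.002,-0.0218,1]]
  ]
}}

```text
clock: 16.1
position: [0.5179, -0.2183, 0.2919]
ee_rot: [-0.001, 0.578, 0.816, 0.0]
contact_force: [0.5, 0.5, -4.2]
width: 0.0097
gripper_force: 97.9
```

```bash
python3 -c "
from h import *
s,R,t=tool(); print(t,R[:,2],go([.5166,-.2213,.195],109.3))"
```

```text
[ 0.5179 -0.2183  0.2919] [-0.0005  0.0012 -1.    ] (array([-0.0031, -0.0028,  0.1211,  0.0008]), 'rows>=2')
```

Down to 36 mm above the gasket first, then a check.

{"op": "move_arm", "data": {
  "deltas": [
    [[-0.001,-0.001,0.01,0.0008,1],[-0.003,-0.0028,0.035,0.0008,1],[-0.003,-0.0028,0.065,0.0008,1],[-0.003,-0.0028,0.09,0.0008,1],[-0.003,-0.0028,0.108,0.0008,1],[-0.003,-0.0028,0.118,0.0008,1],[-0.003,-0.0028,0.121,0.0008,1],[-0.003,-0.0028,0.121,0.0008,1],[-0.003,-0.0028,0.121,0.0008,1],[-0.003,-0.0028,0.121,0.0008,1]]
  ]
}}

```text
clock: 17.1
position: [0.5172, -0.2227, 0.1963]
ee_rot: [0.001, 0.579, 0.815, 0.0]
contact_force: [0.2, 1.4, -4.4]
width: 0.0099
gripper_force: 97.8
```

```bash
python3 - <<'E'
from h import *
s,R,t=tool(); print(t,R[:,0],R[:,2],s["contact_force"],go([.5166,-.2213,.1738],109.3))
im=manip.get_image("wrist")[:,:,::-1].copy(); cv2.imwrite("pics/w6.png",im)
tp=manip.get_image("top")[:,:,::-1].copy(); cv2.imwrite("pics/t6.png",tp)
for r in held(im): print(np.array(r))
a=cv2.resize(im[60:150,110:400],(798,248),interpolation=cv2.INTER_CUBIC)
b=cv2.resize(tp[165:255,250:450],(798,350),interpolation=cv2.INTER_CUBIC)
cv2.imwrite("pics/c6.png",np.vstack([a,b]))
E
```

```text
[ 0.5172 -0.2227  0.1963] [-0.3299  0.944  -0.0015] [ 0.0017 -0.001  -1.    ] [ 0.1537  1.3858 -4.4209] (array([ 0.0019, -0.0001,  0.0281, -0.0003]), 'rows>=1')
ellipse ((27.05689811706543, 27.149295806884766), (31.29938316345215, 36.226776123046875), 157.73556518554688)
ellipse ((27.396495819091797, 27.189287185668945), (32.3764533996582, 35.90046691894531), 26.69157600402832)
[[157.0569 101.1493]
 [353.3965 101.1893]]
[[ 0.0648 -0.046   0.0266]
 [ 0.0648  0.044   0.0264]]
[[ 0.0648 -0.0457  0.0256]
 [ 0.0648  0.0438  0.0256]]
```

View pics/c6.png

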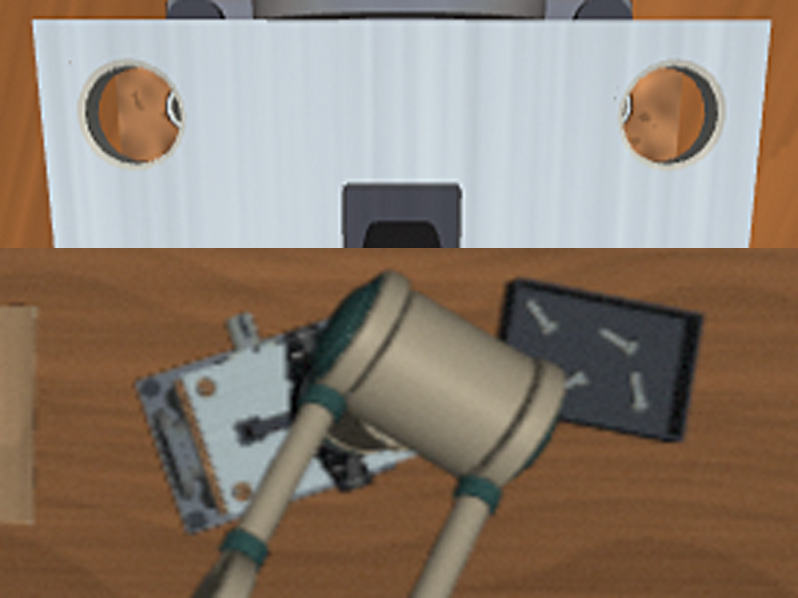

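Upper half of the crop: the thread rims show inside the cover holes at (174,107) and (627,106), symmetric about the hole midpoint. The row offset fits the height still to go. The lower half shows the cover square over the flange. Lowering to 15 mm.

{"op": "move_arm", "data": {
  "deltas": [
    [[0.001,0,0.006,0,1],[0.0019,0,0.013,0,1],[0.0019,0,0.02,0,1],[0.0019,0,0.025,0,1],[0.0019,0,0.027,0,1],[0.0019,0,0.027,0,1],[0.0019,0,0.027,0,1],[0.0019,0,0.027,0,1],[0.0019,0,0.027,0,1],[0.0019,0,0.027,0,1]]
  ]
}}

```text
clock: 18.2
position: [0.5162, -0.2211, 0.174]
ee_rot: [0.0, 0.579, 0.815, -0.0]
contact_force: [-0.5, 0.1, -4.3]
width: 0.0099
gripper_force: 97.9
```

```bash
python3 - <<'E'
from h import *
s,R,t=tool(); print(s["clock"],t,R[:,0],R[:,2],s["contact_force"],abs(s["qd"]).max(),go([.5166,-.2213,.1736],109.3))
im=manip.get_image("wrist")[:,:,::-1].copy(); cv2.imwrite("pics/w7.png",im)
c=cam("wrist")
# expected thread pixels for threads exactly under the cover holes (tool frame x .0648,y +-.045)
H=np.array([[.0648,-.0459],[.0648,.0440]])
W=(np.c_[H,np.zeros(2)]@R.T+t); W[:,2]=.125
X=(W-c[1])@c[2]; e=X[:,:2]/X[:,2:]*c[0]["fx"]+[c[0]["cx"],c[0]["cy"]]; print("expected",e)
m=cv2.resize(im[66:136,116:396],None,fx=2.85,fy=2.85,interpolation=cv2.INTER_CUBIC)
a=cv2.resize(im[66:136,122:192],(396,396),interpolation=cv2.INTER_CUBIC); b=cv2.resize(im[66:136,318:388],(396,396),interpolation=cv2.INTER_CUBIC)
cv2.imwrite("pics/c7.png",np.hstack([a,b]))
for r in held(im): print(np.array(r))
E
```

```text
18.2 [ 0.5162 -0.2211  0.174 ] [-0.3299  0.944  -0.0004] [ 0.0004 -0.0003 -1.    ] [-0.5232  0.0542 -4.3321] 0.0024191071308866225 (array([-0.0004,  0.0003,  0.0005, -0.0003]), 'rows>=1')
expected [[169.2269 100.614 ]
 [341.364  100.6445]]
ellipse ((25.402339935302734, 26.702165603637695), (28.915138244628906, 36.24577713012695), 174.61575317382812)
ellipse ((29.346080780029297, 26.875844955444336), (28.860506057739258, 36.26073455810547), 5.486949443817139)
[[155.4023 100.7022]
 [355.3461 100.8758]]
[[ 0.065  -0.0459  0.0237]
 [ 0.0649  0.0441  0.0236]]
[[ 0.065  -0.0465  0.0256]
 [ 0.0649  0.0447  0.0256]]
```

View pics/c7.png

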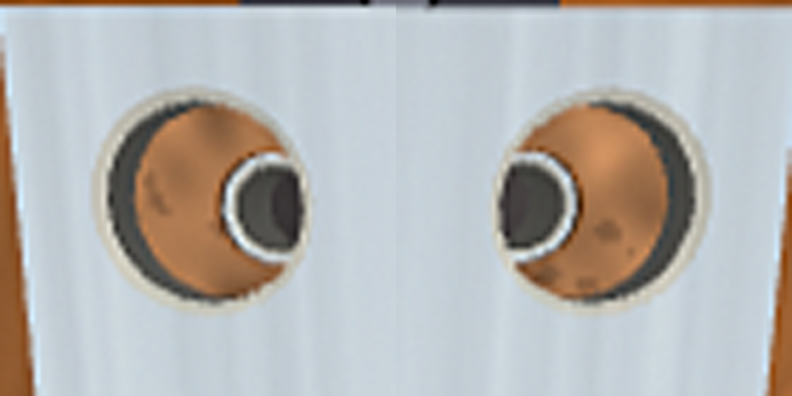

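Both thread mouths show inside the cover holes. Their centres are about (171.3,102.4) and (340.1,102.6), against an expected (169.2,100.6) and (341.4,100.6). Sideways error is about 0.2 mm and along the tool's x about 0.7 mm. The kinematic gap is 15.4 mm. One small trim, then hold.

{"op": "move_arm", "data": {
  "deltas": [
    [[-0.0008,0.0001,0.0008,0,1],[-0.0008,0.0001,0.0008,0,1],[-0.0008,0.0001,0.0008,0,1],[-0.0008,0.0001,0.0008,0,1],[-0.0008,0.0001,0.0008,0,1],[-0.0008,0.0001,0.0008,0,1],[-0.0008,0.0001,0.0008,0,1],[-0.0008,0.0001,0.0008,0,1]]
  ]
}}

```text
clock: 19.05
position: [0.5164, -0.2216, 0.1731]
ee_rot: [0.0, 0.579, 0.815, -0.0]
contact_force: [0.0, -0.0, -3.3]
width: 0.0099
gripper_force: 97.9
```

```bash
python3 - <<'E'
from h import *
s,R,t=tool(); print(s["clock"],t,R[:,0],R[:,2],s["contact_force"],abs(s["qd"]).max(),s["gripper_force"])
if abs(t[2]-.1735)<.0015 and np.hypot(t[0]-.5166,t[1]+.2216)<.002: print(manip.sign_off())
E
```

```text
19.05 [ 0.5164 -0.2216  0.1731] [-0.3298  0.944  -0.0001] [ 0.     -0.0001 -1.    ] [ 0.0182 -0.0219 -3.3136] 0.001070990965526489 97.88442134857178
the job is handed in; nothing more can be done
None
```

The job is handed in at 19 s: the board lies flat on the bench, and the cover is held level and still about 15 mm above the gasket (14.5 mm by the arm's position, up to 18 mm by a rougher camera estimate), with its holes within about 1 mm of the threads where the camera could see them (two of the four).

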